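# Show the apprentice the trimming job at the vice

### The job

Show the apprentice the next job by pointing from a few centimetres above, holding there for about two seconds at each: first at the copper bracket that is to be trimmed, then at the open gap between the vice jaws where it will be clamped, and last at the green-gripped snips to use, and finish still pointing at those. Touch and move nothing, and raise the hand well clear between one and the next so that no other bracket or snips is pointed at.

Things in the scene. Friction and masses are not known exactly. Their poses are not given: they have to be found in the camera images.
- bracket_copper: Copper-coloured folded bracket in one compartment of the tray: plate 60 x 50 x 3 mm lying flat, with an upright flange at its -x end that stands 23 mm high (x along the 60 mm). Origin: centre of the plate's underside, z up. The piece to be trimmed.
- bracket_white: White painted folded bracket in one compartment of the tray: plate 60 x 50 x 3 mm lying flat, with an upright flange at its -x end that stands 23 mm high (x along the 60 mm). Origin: centre of the plate's underside, z up. Not part of the job.
- bracket_black: Black folded bracket in one compartment of the tray: plate 60 x 50 x 3 mm lying flat, with an upright flange at its -x end that stands 23 mm high (x along the 60 mm). Origin: centre of the plate's underside, z up. Not part of the job.
- tray: Blue sheet-metal parts tray, 262 x 100 x 20 mm, fixed, with two dividers that make three compartments in a row along its x, 86 mm apart, one bracket in each. Origin: centre of its underside; its floor is 4 mm thick. Beyond the tray and the mat, farther from the robot, lie a hammer, a try square and a glass jar with a steel cap (80 mm high, the tallest), then a row of low parts bins: bystanders.
- fixed_jaw_edge (a point): Middle of the upper edge of the gripping face of the grey bench vice's fixed jaw, 170 mm above the bench and the highest part of the vice. x points from the gap into the fixed jaw (away from the screw), y along the 100 mm wide jaw, z up.
- moving_jaw_edge (a point): The same point on the face of the moving jaw, with the same axes; the gap between the jaws lies between the two points. The vice's screw head and its tommy bar (170 mm long, its upper end 164 mm above the bench) are 86 mm beyond this point along -x. A bench grinder, 235 mm high, stands on the far left corner of the bench, beyond the vice.
- vice_slide (a joint): How far the vice's jaws stand open, in m (0 shut); stiff, stays where it is.
- snips_green: Aviation snips lying flat on the mat, 250 mm long, 72 mm wide over the two green grips, steel blades. Origin: on the mat under the pivot bolt, whose top is 24 mm above it (the highest point of the tool). x runs along the tool to the blade tips (85 mm ahead of the origin), the grips run back to 170 mm behind it, z is up. The tool to use.
- snips_red: Aviation snips lying flat on the mat, 250 mm long, 72 mm wide over the two red grips, steel blades. Origin: on the mat under the pivot bolt, whose top is 24 mm above it (the highest point of the tool). x runs along the tool to the blade tips (85 mm ahead of the origin), the grips run back to 170 mm behind it, z is up. Not part of the job.
- snips_yellow: Aviation snips lying flat on the mat, 250 mm long, 72 mm wide over the two yellow grips, steel blades. Origin: on the mat under the pivot bolt, whose top is 24 mm above it (the highest point of the tool). x runs along the tool to the blade tips (85 mm ahead of the origin), the grips run back to 170 mm behind it, z is up. Not part of the job.
- mat: Black rubber tool mat, 300 x 265 x 3 mm, fixed; the three snips lie on it side by side, 85 mm apart, blades away from the robot. Origin: centre of its underside. A closed toolbox, 245 mm high, stands at the right edge of the bench, well outside the mat.
Things that resemble listed ones, but are neither listed nor needed, are in the scene too. Of the things like the bracket_copper, leave any that is blue or turquoise; of the rest the larger one is meant.

How it is judged:
On the way, in this order (a step that is already met when the one before it is completed fails the run):
1. dwells just above the copper bracket (x of the grasp point in the frame of bracket_copper between -0.036 and 0.036 m and y of the grasp point in the frame of bracket_copper between -0.033 and 0.033 m and z of the grasp point in the frame of bracket_copper between 0.03 and 0.13 m), for 1.5 s.
2. dwells just above the gap between the vice jaws (x of the grasp point in the frame of fixed_jaw_edge below 0.004 m and x of the grasp point in the frame of moving_jaw_edge above -0.004 m and y of the grasp point in the frame of fixed_jaw_edge between -0.04 and 0.04 m and z of the grasp point in the frame of fixed_jaw_edge between 0.01 and 0.11 m), for 1.5 s.
3. dwells just above the green-gripped snips (x of the grasp point in the frame of snips_green between -0.15 and 0.085 m and y of the grasp point in the frame of snips_green between -0.036 and 0.036 m and z of the grasp point in the frame of snips_green between 0.03 and 0.13 m), for 1.5 s.
At the end, for the whole second after the job is handed in: The grasp point is over the green-gripped snips (between grip ends and blade tips, within 36 mm of the tool's middle line), 30 to 130 mm above the mat, and every bracket and pair of snips lies within 6 mm of where it began (all of step 3 and distance of each of bracket_copper, bracket_white, bracket_black, snips_green, snips_red, snips_yellow from where it was at the start of the episode below 0.006 m); the robot touches nothing.
It fails at once if the hand or arm touches something (over 1 N) (contact force between any of the fingers, the arm and anything else above 1 N).
It fails at once if a bracket or pair of snips is moved, lifted or carried (over 6 mm) (not (distance of each of bracket_copper, bracket_white, bracket_black, snips_green, snips_red, snips_yellow from where it was at the start of the episode below 0.006 m)).
It fails at once if another bracket or another pair of snips is pointed at: the grasp point is brought over it lower than 70 mm above what it lies on ((x of the grasp point in the frame of bracket_white between -0.036 and 0.036 m and y of the grasp point in the frame of bracket_white between -0.033 and 0.033 m and z of the grasp point in the frame of bracket_white between 0.03 and 0.07 m) or (x of the grasp point in the frame of bracket_black between -0.036 and 0.036 m and y of the grasp point in the frame of bracket_black between -0.033 and 0.033 m and z of the grasp point in the frame of bracket_black between 0.03 and 0.07 m) or (x of the grasp point in the frame of snips_red between -0.15 and 0.085 m and y of the grasp point in the frame of snips_red between -0.036 and 0.036 m and z of the grasp point in the frame of snips_red between 0.03 and 0.07 m) or (x of the grasp point in the frame of snips_yellow between -0.15 and 0.085 m and y of the grasp point in the frame of snips_yellow between -0.036 and 0.036 m and z of the grasp point in the frame of snips_yellow between 0.03 and 0.07 m)).
It also fails if it takes over 66 s, if anything falls off the work surface, if the arm or the gripper's body presses on something with over 40 N, if the wrist force passes 120 N, or if a joint passes its speed limit or range.

### The arm

A 6-joint arm with a two-finger parallel gripper is mounted at the origin on the work surface. World frame = base frame: x ahead of the robot, y to its left, z up, the work surface at z = 0. Lengths are in m, angles in rad, forces in N, time in s.
With the tool pointing down it reaches from about 0.35 to 0.85 m from the base axis. Payload 8.1 kg.
Tool frame: the origin (TCP) lies midway between the tips of the shut fingers; the grasp point (between the pads) lies 19 mm behind it; z points along the fingers, y is the direction in which the jaws open and shut (so a half turn about z gives the same grasp; the last joint's range is limited). The gripper opens to 85 mm and grips with 20 to 120 N. Pads are 22 mm wide; open, the fingers measure 114 mm over their backs; the gripper's body (76 mm by 85 mm) begins 54 mm behind the grasp point. The pads swing forward as they close: fully open they stand 13 mm farther back than shut.
Start: joints at [1.073, 0.13, 1.488, -0, 1.523, -0.085], TCP at [0.241, 0.55, 0.231] pointing down, gripper open.
Joint ranges: [-2.96, 2.96], [-0.89, 2.26], [0.02, 2.5], [-1.34, 4.48], [0, 2.73], [-2.66, 2.66]. Speed limits (rad/s): [2.39, 2.39, 2.79, 3.14, 3.14, 3.14].

### API

Orientations are given as a unit quaternion [w, x, y, z].
In Python, from bench import * gives the robot as it stands. The module is installed in compiled form; this text tells all that it offers. Calls block until the motion is done:
- move_ptp(position, orientation): joint-space move of the TCP to a pose.
- move_l(position, ori=None, vel=0.15): straight line of the TCP; ori=None keeps the orientation; vel is the mean speed in m/s.
- movej(angles): joint-space move.
- grip(opening): finger opening in m; the grip force is fixed at half the most; returns when the fingers have stopped.
- pause(seconds).
- ik(position, orientation): joint angles nearest the present ones, or None.
- snapshot(name): name is "scene" or "top" or "wrist"; returns a dict with "image" (400x640x3 uint8, red, green, blue), "fx", "fy", "cx", "cy" (pixels), "k1" (the pictures are not rectified: a ray, as slopes to the right and down, at radius r is drawn at 1 + k1 r^2 times it, then the intrinsics apply), "pose" (4x4, takes a point from camera to world coordinates); the wrist camera has in their place "mount" (4x4, takes a point from camera to tool coordinates, whose origin is the TCP and whose axes are the flange's). Camera axes: x right, y up, looking along -z (the intrinsics and any distortion apply to the point x, -y, -z); pixel columns grow to the right and rows downward; lengths in m; the calibration is good to about 2 mm. A picture is of the moment at which its call begins: read the wrist's pose just before it. There is no depth.
A pose or a line that the arm cannot do raises IKError and nothing moves.
- close_job(): hands the job in, once; it reports no verdict.
Readings, each from a call of its own:
- read_time(): time.
- read_joint_pos(): joint angles.
- read_joint_vel(): joint speeds.
- read_joint_efforts(): joint torques, N m.
- read_eef_pos(): TCP position.
- read_eef_rot(): TCP orientation.
- read_contact_force(): force on the tool from outside, world axes, zero at the start.
- read_wrist_torque(): the same for the moment, N m.
- read_gripper_width(): finger opening in m.
Only numpy, scipy, OpenCV 4.12 (cv2) and the standard library are available. Lean on these libraries where they do the work, as an engineer would, in place of code of your own. Each camera call takes 0.05 s, during which the arm holds its last target.

## Working session

There is one attempt and no reset: what is moved stays moved. The work goes in short steps, each a Python script; the robot and the scene stay as the last script left them, time stands still between calls to the robot, and variables do not carry over. Pictures are saved under pics/ and viewed, and the job is handed in when it is done.

```bash
mkdir -p pics; cat > h.py <<'E'
from bench import *
import numpy as np, cv2, pickle
def shot(n,f):
    s=snapshot(n); cv2.imwrite('pics/'+f+'.png',s['image'][:,:,::-1]); pickle.dump(s,open(f+'.pkl','wb')); return s
def ray(s,u,v):
    x=(u-s['cx'])/s['fx'];y=(v-s['cy'])/s['fy']
    a,b=x,y
    for _ in range(50):
        k=1+s['k1']*(a*a+b*b); a,b=x/k,y/k
    P=np.array(s['pose']); return P[:3,3],P[:3,:3]@np.array([a,-b,-1])
def at(s,u,v,z):
    o,d=ray(s,u,v); return o+d*(z-o[2])/d[2]
def proj(s,p):
    P=np.array(s['pose']); c=P[:3,:3].T@(np.array(p)-P[:3,3]); a,b=c[0]/-c[2],-c[1]/-c[2]
    k=1+s['k1']*(a*a+b*b); return s['cx']+s['fx']*a*k,s['cy']+s['fy']*b*k
E
python3 - <<'E'
from h import *
for n in('scene','top'):
    s=shot(n,n+'0'); print(n,s['fx'],s['k1'],np.round(s['pose'],3).tolist())
print(read_time(),read_eef_pos(),read_eef_rot(),read_gripper_width())
E
```

```text
scene 452.79147069467217 -0.09844244281260535 [[-0.583, -0.7, 0.413, 0.983], [0.812, -0.493, 0.312, 0.293], [-0.014, 0.517, 0.856, 1.01], [0.0, 0.0, 0.0, 1.0]]
top 362.9993258079711 -0.017309503059465194 [[-0.012, 0.985, -0.17, 0.424], [-1.0, -0.008, 0.022, -0.019], [0.02, 0.17, 0.985, 0.98], [0.0, 0.0, 0.0, 1.0]]
0.1 [0.24046403 0.54916393 0.23034118] [-2.39423328e-04  2.04950036e-01  9.78772072e-01 -8.09964607e-04] 0.08550861942029508
```

View pics/top0.png

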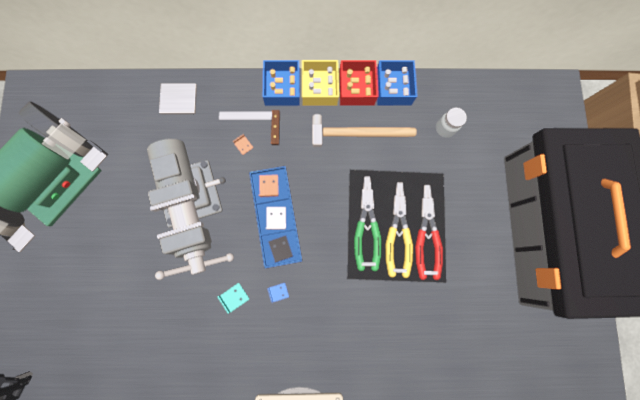

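View pics/scene0.png

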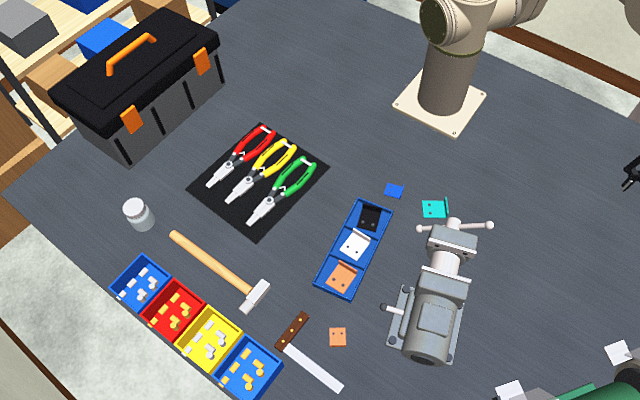

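Top view candidates: copper bracket in tray (269,186), a smaller copper one on the bench (243,145), white (276,217), black (280,248), turquoise (234,298) and blue (278,292). The larger copper one in the tray is meant. The snips are green (368,225), yellow (400,230) and red (429,232). I'll check the choice in enlarged crops.

```bash
python3 - <<'E'
import cv2
i=cv2.imread('pics/top0.png')
cv2.imwrite('pics/c1.png',cv2.resize(i[130:280,140:305],None,fx=4.8,fy=4,interpolation=2)[:, :])
cv2.imwrite('pics/c2.png',cv2.resize(i[165:285,340:450],None,fx=5,fy=5,interpolation=2))
j=cv2.imread('pics/scene0.png')
cv2.imwrite('pics/c3.png',cv2.resize(j[190:370,300:500],None,fx=3.3,fy=3.3,interpolation=2))
E
```

```text
(no output)
```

View pics/c1.png

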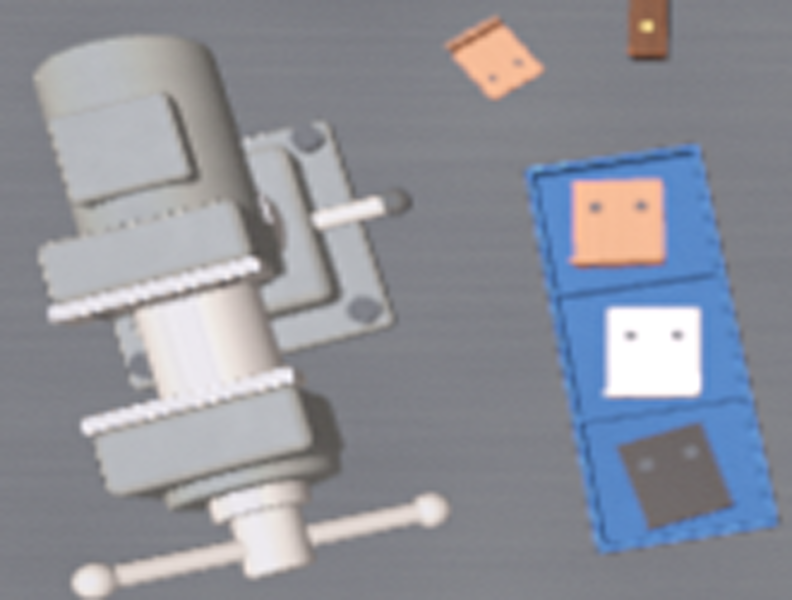

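View pics/c2.png

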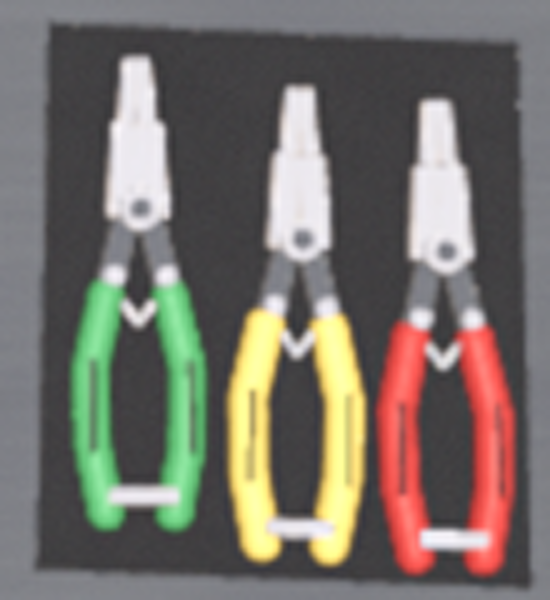

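View pics/c3.png

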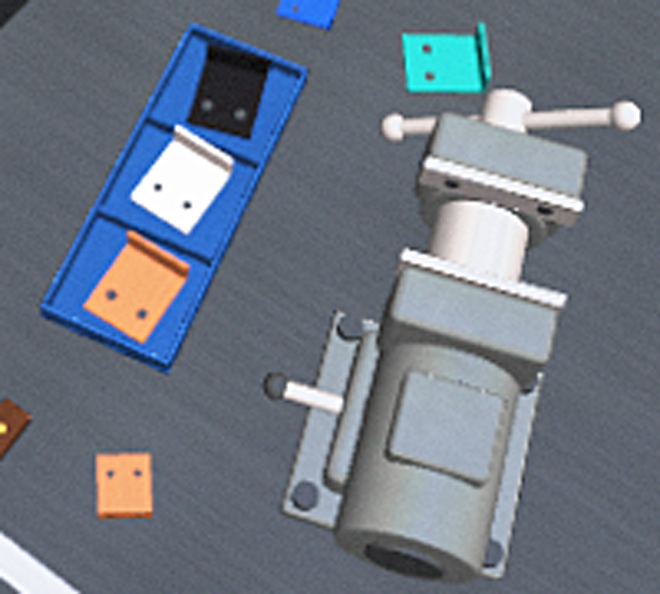

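```bash
cat > pts.py <<'E'
from h import *
t=pickle.load(open('top0.pkl','rb')); sc=pickle.load(open('scene0.pkl','rb'))
def c1(x,y,z): return at(t,140+(x+.5)/4.8-.5,130+(y+.5)/4-.5,z)
def c2(x,y,z): return at(t,340+(x+.5)/5-.5,165+(y+.5)/5-.5,z)
def c3(x,y,z): return at(sc,300+(x+.5)/3.3-.5,190+(y+.5)/3.3-.5,z)
E
python3 - <<'E'
from pts import *
np.set_printoptions(precision=3,suppress=True)
print('copper top',np.array([c1(*p,.007) for p in[(572,182),(664,180)]]), 'near, flange top?',np.array([c1(*p,.027) for p in[(664,264),(574,264)]]))
print('copper scene holes+far corners',np.array([c3(*p,.007) for p in[(86,305),(145,342),(111,295),(142,314)]]))
print('copper holes top',np.array([c1(*p,.007) for p in[(595,207),(641,205)]]))
print('fixed top',np.array([c1(*p,.17) for p in[(50,321),(260,272)]]))
print('mov top',np.array([c1(*p,.17) for p in[(83,422),(293,370)]]))
print('fixed scene',np.array([c3(*p,.17) for p in[(402,250),(566,296)]]))
print('mov scene',np.array([c3(*p,.17) for p in[(422,163),(583,205)]]))
for n,a,b in(('g',(141,207),(136,57)),('y',(303,239),(299,87)),('r',(445,250),(435,100))):
    print(n,c2(*a,.027),c2(*b,.015))
print('grip ends g',c2(105,528,.015),c2(175,528,.015))
print('small copper w',c1(468,70,.003),'bar ends',c1(95,580,.0+.12),c1(432,508,.164))
print('grinder',at(t,103,155,.2),at(t,22,238,.2), 'toolbox',at(t,510,150,.2))
E
```

```text
copper top [[0.673 0.108 0.007]
 [0.674 0.056 0.007]] near, flange top? [[0.611 0.054 0.027]
 [0.612 0.104 0.027]]
copper scene holes+far corners [[0.671 0.056 0.007]
 [0.669 0.106 0.007]
 [0.654 0.066 0.007]
 [0.653 0.093 0.007]]
copper holes top [[0.655 0.095 0.007]
 [0.657 0.069 0.007]]
fixed top [[0.553 0.33  0.17 ]
 [0.58  0.233 0.17 ]]
mov top [[0.496 0.311 0.17 ]
 [0.524 0.215 0.17 ]]
fixed scene [[0.582 0.231 0.17 ]
 [0.551 0.328 0.17 ]]
mov scene [[0.523 0.212 0.17 ]
 [0.491 0.309 0.17 ]]
g [ 0.581 -0.186  0.027] [ 0.667 -0.188  0.015]
y [ 0.563 -0.272  0.027] [ 0.649 -0.278  0.015]
r [ 0.556 -0.348  0.027] [ 0.641 -0.352  0.015]
grip ends g [ 0.412 -0.163  0.015] [ 0.412 -0.2    0.015]
small copper w [0.755 0.171 0.003] bar ends [0.409 0.32  0.12 ] [0.447 0.15  0.164]
grinder [0.672 0.429 0.2  ] [0.49  0.587 0.2  ] toolbox [ 0.679 -0.486  0.2  ]
```

The top and scene views agree within about 3 mm. I get the copper bracket centre at (0.641, 0.082), the gap centre at (0.537, 0.271) and the green snips along y≈-0.185. Next I check IK at the targets, close the fingers and move to the first hover.

```bash
cat >> h.py <<'E'
B=(0.641,0.082);G=(0.537,0.271);S=(0.535,-0.185)
def q(yaw): # jaw axis: R=Rz(yaw)*Rx(pi)
    return [0,np.cos(yaw/2),np.sin(yaw/2),0]
E
python3 - <<'E'
from h import *
print('yaw0',2*np.arctan2(.97877,.20495))
Q=read_eef_rot()
for p,z in((B,.33),(B,.09),(G,.35),(G,.235),(S,.33),(S,.078)):
    for o in (Q,q(np.arctan2(p[1],p[0])+1.57)): print(p,z,np.round(ik((*p,z),o),2))
E
```

```text
yaw0 2.72876640653338
(0.641, 0.082) 0.33 [ 0.05  0.24  1.19 -0.    1.72 -1.11]
(0.641, 0.082) 0.33 [ 0.05  0.24  1.19 -0.    1.71 -0.08]
(0.641, 0.082) 0.09 [ 0.05  0.36  1.49 -0.    1.3  -1.11]
(0.641, 0.082) 0.09 [ 0.05  0.35  1.49 -0.    1.3  -0.08]
(0.537, 0.271) 0.35 [ 0.38  0.12  1.29 -0.    1.74 -0.78]
(0.537, 0.271) 0.35 [ 0.38  0.12  1.29 -0.    1.74 -0.08]
(0.537, 0.271) 0.235 [ 0.38  0.13  1.48 -0.    1.53 -0.78]
(0.537, 0.271) 0.235 [ 0.38  0.13  1.48 -0.    1.53 -0.08]
(0.535, -0.185) 0.33 [-0.42  0.02  1.43 -0.    1.7  -1.58]
(0.535, -0.185) 0.33 [-0.42  0.02  1.43 -0.    1.7  -0.09]
(0.535, -0.185) 0.078 [-0.42  0.17  1.74 -0.    1.24 -1.58]
(0.535, -0.185) 0.078 [-0.42  0.17  1.74 -0.    1.24 -0.09]
```

```bash
cat >> h.py <<'E'
def nq(p): return q(np.arctan2(p[1],p[0])+1.57)
E
python3 - <<'E'
from h import *
p=read_eef_pos(); move_l([p[0],p[1],.35]); grip(0.0); print(read_time())
move_ptp((*B,.35),nq(B)); print(read_time(),read_eef_pos(),read_contact_force())
shot('wrist','w1'); shot('scene','s1')
E
```

```text
1.8083
4.0083 [0.64080234 0.08315891 0.35011561] [ 0.02196151 -0.1185512  -0.69580679]
```

View pics/w1.png

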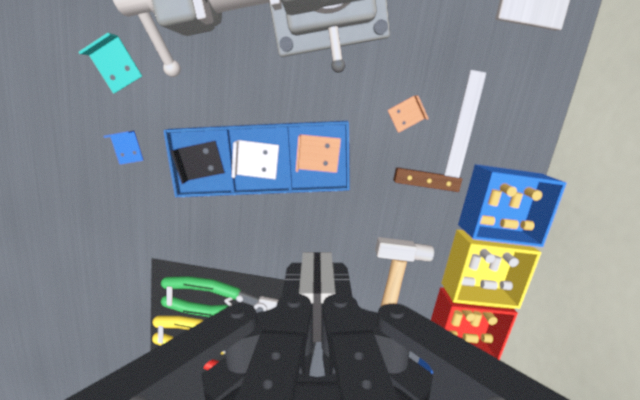

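View pics/s1.png

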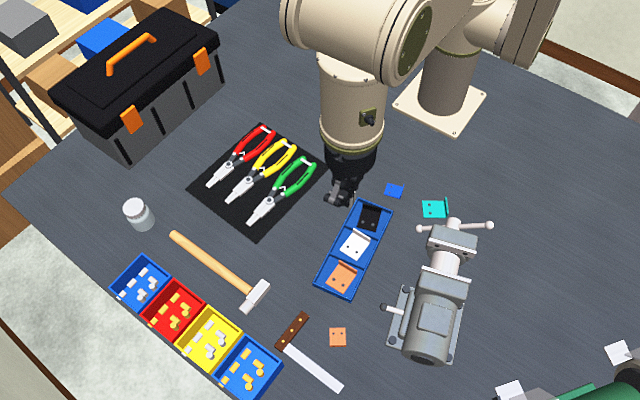

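The wrist picture shows the copper bracket in the end compartment at about (319,154), and the scene picture shows the hand clear of everything. I check the bracket position with the wrist camera, then descend.

```bash
python3 - <<'E'
from h import *
from scipy.spatial.transform import Rotation as R
w=pickle.load(open('w1.pkl','rb')); Q=read_eef_rot(); T=np.eye(4)
T[:3,:3]=R.from_quat([Q[1],Q[2],Q[3],Q[0]]).as_matrix(); T[:3,3]=read_eef_pos()
w['pose']=T@np.array(w['mount']); print(np.round(w['mount'],3).tolist())
print('copper',at(w,319,154,.007),'holes',at(w,326,142,.007),at(w,325,165,.007),'bolt g?',at(w,262,302,.02))
E
```

```text
[[-0.0, 0.949, 0.315, 0.081], [1.0, 0.0, -0.0, -0.0], [-0.001, 0.315, -0.949, -0.142], [0.0, 0.0, 0.0, 1.0]]
copper [0.6448517  0.07892548 0.007     ] holes [0.65264535 0.09760157 0.007     ] [0.65579758 0.06380301 0.007     ] bolt g? [ 0.58239145 -0.17652213  0.02      ]
```

The wrist view agrees within 4 mm, so I run the first two points.

```bash
python3 - <<'E'
from h import *
move_l((*B,.08),vel=.15); print(read_time(),read_eef_pos(),read_contact_force(),read_gripper_width()); 
pause(1.0);shot('scene','s2'); pause(1.3); 
move_l((*B,.35),vel=.2)
move_ptp((*G,.36),nq(G)); print(read_time(),read_eef_pos())
shot('wrist','w3')
move_l((*G,.215),vel=.1); print(read_time(),read_eef_pos(),read_contact_force())
pause(1.0);shot('scene','s3'); pause(1.3)
move_l((*G,.36),vel=.15); print(read_time())
E
```

```text
6.0583 [0.64175787 0.08204856 0.08113707] [0.03972015 0.03903713 0.05256173] 1.5709431904385532e-05
10.775 [0.53744143 0.27016846 0.35957821]
12.425 [0.53746916 0.27120078 0.21593564] [-0.00435484 -0.06560561  0.17330697]
15.8917
```

View pics/s2.png

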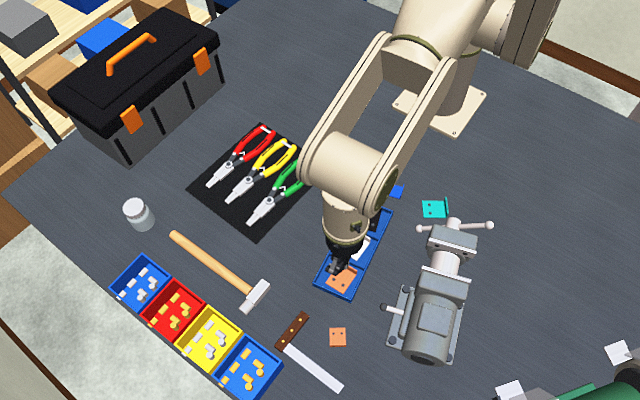

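View pics/s3.png

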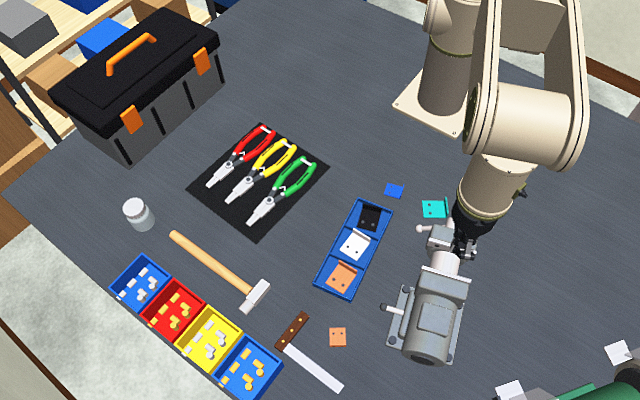

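The fingertips are over the copper bracket at about (340,270) in the first picture and over the jaw gap at about (462,255) in the second. Nothing moved and no contact force showed. Now the green snips.

```bash
python3 - <<'E'
from h import *
move_ptp((*S,.36),nq(S)); print(read_time(),read_eef_pos())
move_l((*S,.075),vel=.15); print(read_time(),read_eef_pos(),read_contact_force())
pause(2.3); shot('scene','s4'); shot('top','t4'); print(read_time(),read_eef_pos(),np.abs(read_joint_vel()).max())
a=cv2.imread('pics/t4.png');b=cv2.imread('pics/s4.png')
cv2.imwrite('pics/f4.png',np.hstack([cv2.resize(a[100:300,220:460],(400,333)),cv2.resize(b[100:300,150:390],(400,333))]))
E
```

```text
17.5583 [ 0.5353595  -0.1840378   0.35997018]
19.6083 [ 0.53564261 -0.18528333  0.07593405] [-0.88584052 -0.19564766 -0.34304153]
22.0083 [ 0.53495869 -0.18501165  0.07496175] 0.0021706441860347083
```

View pics/f4.png

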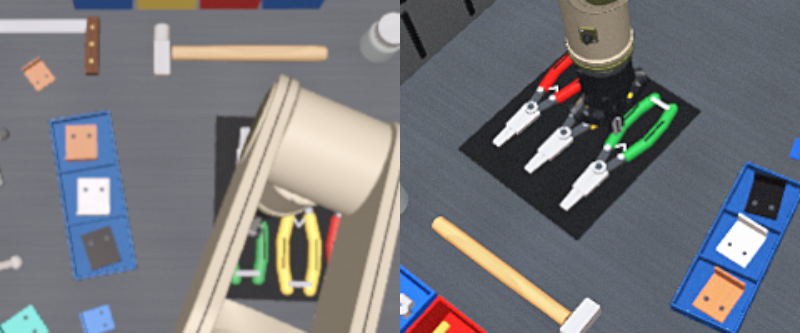

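```bash
python3 - <<'E'
from h import *
s=pickle.load(open('s4.pkl','rb')); print('tip proj',proj(s,(.535,-.185,.075)),'below',proj(s,(.535,-.185,.01)))
print(read_contact_force()); close_job()
E
```

```text
tip proj (np.float64(278.6242140334301), np.float64(177.80763490423814)) below (np.float64(281.08042078946045), np.float64(191.8067619237368))
[-0.55937368  0.25750003 -0.12924439]
the job is handed in; nothing more can be done
```

The arm pointed with closed fingers at the copper bracket in the tray, then the vice gap, then the green-gripped snips, and I handed the job in with the hand still over the snips. No verdict is reported.

- **Dwells:** it held about 2.3 s at each of the three points, lifting the tip to 0.35 m or more between them. The hand-in came at about 22 s on the robot's clock, against the 66 s limit.
- **Positions:** the top and scene cameras agreed within about 3 mm on the bracket and both jaw edges. The wrist camera put the bracket centre within about 5 mm of where I pointed. I located the snips from the top camera; a rough wrist reading of the green pivot bolt was about 10 mm off in y, still inside the 36 mm band.
- **Final pose:** the tip stands at (0.535, -0.185, 0.075), so the grasp point is about 91 mm above the mat. The fingertip in the scene image is within about 3 px of where it should appear.
- **Contact:** the pictures show everything still in place, though in the last ones the arm hides part of the snips. Force readings were below 0.2 N at the first two points. At the snips they read about 0.9 N on arrival and 0.6 N at hand-in, with the tip about 5 cm above the tool. I took this as sensor drift rather than touch, but did not check it separately.

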